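# Close the drill jig's gate, pin it and clamp the blank

## Robot

A 6-joint arm with a two-finger parallel gripper is mounted at the origin on the work surface. World frame = base frame: x ahead of the robot, y to its left, z up, the work surface at z = 0. Lengths are in mm, angles in rad, forces in N, time in s.
With the tool pointing down it reaches from about 300 to 850 mm from the base axis. Payload 4.2 kg.
Tool frame: the origin (TCP) lies midway between the tips of the shut fingers; the grasp point (between the pads) lies 19 mm behind it; z points along the fingers, y is the line along which they close (so a half turn about z gives the same grasp; the last joint's range is limited). The gripper opens to 91 mm and grips with 3 to 60 N. Pads are 32 mm wide; open, the fingers measure 118 mm over their backs; the gripper's body (76 mm by 178 mm) begins 60 mm behind the grasp point.
Start: joints at [1.141, 0.32, 1.565, -0, 1.257, -0.02], TCP at [229.099, 527.406, 213.976] pointing down, gripper open.
Joint ranges: [-3.11, 3.11], [-0.84, 2.01], [0.21, 2.61], [-1.34, 4.49], [0.05, 2.63], [-2.56, 2.56]. Speed limits (rad/s): [2.57, 2.57, 3.14, 3.14, 3.14, 3.14].

## Interface

Orientations are given as a rotation vector (axis times angle).
In Python, from cell import * gives the robot as it stands. The module is installed in compiled form; this text tells all that it offers.
- The arm moves only by the tool play_rows, never from a script. Its argument "plan" is a list of rows, each a list of 3 entries, a list of its own where there are three numbers: the shift along the tool's x, y, z as a fraction of full scale, then the turn, a rotation vector about the tool's x, y, z as a fraction of full scale, then the closure, from -1 (fully open) to 1 (shut). A call has 1 to 12 rows; each row shifts and turns the commanded pose from where the row before left it, along the tool's axes as they then stand; what a row does not reach is not made up. Full scale, the value 1, is 0.3 m for a shift and 2 pi rad for a turn. A row lasts 1/12 s, in which the tool goes at most 41.7 mm and 7.16 degrees, less where a joint would pass 70% of its speed; a pose out of reach is approached as far as the arm can. A call with a number of a shift or a turn outside -1 to 1 is refused whole. A call with a gripper value outside its range is refused whole. The fingers move at their own pace and stop on an object; "grip_force" is the grip in N (left out, the last holds). Time passes only in rows, so rows that do not move let the fingers close. It gives the time, the measured TCP pose, the force, the opening and the grip force at its end, in the units of the state.
- observe(): the state, without advancing time (a new reading comes with each control period).
- camera(name): name is "scene" or "side" or "wrist"; returns (picture, depth): 480x640x3 uint8, red, green, blue; 480x640 float32, mm along the optical axis (not along the pixel's ray), 0 where there is no reading.
- camera_model(name): a dict with "fx", "fy", "cx", "cy" (pixels), "eye" and "rotation" of the camera in the world. Camera axes: x right, y down, z forward; pixel columns grow to the right and rows downward; lengths in mm; the calibration is good to about 2 mm. A picture is of the moment at which its call begins: read the wrist's pose just before it. camera_model takes no time and is no camera call; for the wrist camera it gives the pose at the moment of the call.
- finish_job(): hands the job in; it is judged then, once.
The state is a dict: "t": time; "q": joint angles; "dq": joint speeds; "effort": joint torques, N m; "tool_pos": TCP position; "ee_rot": TCP orientation; "contact_force": force on the tool from outside, world axes, zero at the start; "moment": the same for the moment, N m; "width": finger opening in mm; "grip_force": force on a finger pad.
Only numpy, scipy, OpenCV 4.12 (cv2) and the standard library are available. Lean on these libraries where they do the work, as an engineer would, in place of code of your own. Each camera call takes 0.05 s, during which the arm holds its last target. There are 200 camera calls.

## Task

Get the drill jig on the bench ready: swing its blue gate shut against the stop, then push the red-headed pin from the wooden rack down through the gate's eye into the lug below, fully home. Only then turn the orange clamp bar on the gate clockwise (seen from above) until it stops, so that the blank is clamped. Leave the other two pins in the rack.

Things in the scene. Friction and masses are not known exactly. Their poses are not given: they have to be found in the camera images.
- jig: drill jig, fixed: grey base plate 150 (x) x 300 (y) x 20 mm with a wooden blank (top z 52 mm), pivot post at jig y +120 mm, dark steel lug 46 x 46 mm at y -50 mm (top z 58 mm), and a steel stop 16 x 22 mm at x -32, y -12 mm (top z 76 mm) beside the shut gate. The shut gate lies along jig y. Origin: centre of the underside.
- lug_hole (a point): mouth centre of the upright 13 mm hole through the lug, 58 mm above the bench, 38 mm deep, chamfered by 2 mm
- gate (a joint): angle of the blue gate about its upright pivot: 0 = shut against the stop (end of travel), growing as its free end swings counter-clockwise from above, to the jig's +x side; up to 1.0 rad. Slightly stiff, stays where it is left. A bar 14 mm thick, 36 to 46 mm wide, z 60 to 74 mm, reaching 247 mm from the pivot.
- gate_eye (a point): centre of the upright 13 mm through hole (the eye) in the gate, at its upper face, 74 mm above the bench and 170 mm from the pivot; chamfered by 2 mm. Shut, it lies right above the lug hole. The point's -y axis points from the pivot to the gate's free end.
- gate_post (a point): black upright round grip post near the gate's free end, 18 mm diameter, from z 74 to 126 mm, 230 mm from the pivot and 60 mm beyond the eye; this point lies on its axis at z 104 mm. Pinch or push it to swing the gate.
- clamp (a joint): turn of the orange clamp bar: grows clockwise as seen from above, starts near 0 (bar across the gate), end stop (clamped) at 1.5 rad; takes about 0.1 N m and stays where it is left
- clamp_bar (a point): centre of the orange clamp bar, on its upright turning axis, 100.5 mm above the bench, 85 mm from the pivot on the gate; the bar is 50 mm along this point's x axis, 14 mm thick along its y, and spans z 81.5 to 114.5 mm; it turns with the bar
- rack: wooden rack, fixed: 50 (x) x 210 (y) x 45 mm high, three upright 11.5 mm holes at rack y -70, 0 and +70 mm, their floors 10 mm above the bench. Origin: centre of the underside.
- pin_red: the locking pin with a red square head; it stands in a rack hole, head square to the rack. Origin: centre of the tip's end face, z up towards the head. Steel shank 10 mm diameter and 48 mm long with a 6 mm tapered tip, a collar 25 mm diameter from 48 to 52 mm, the red head 24 x 24 mm from 52 to 90 mm. About 60 g.
- pin_collar (a point): centre of the collar's underside on the red pin, 48 mm above its tip; when home it rests on the gate's upper face
- pin_yellow: a like pin with a yellow head, not to be used; origin at its tip
- pin_white: a like pin with a white head, not to be used; origin at its tip
There are look-alikes about, which are no part of the job. What is shaped like the pin_red but black or green is not meant.

How it is judged:
By the outcome, as a careful person would: the job done as asked, in the order asked, and still so for the second after the job is handed in, with the robot touching nothing.
It also fails if it takes over 67 s, if anything falls off the work surface, if the arm or the gripper's body presses on something with over 40 N, if the wrist force passes 120 N, or if a joint passes its speed limit or range.

## Working session

There is one attempt and no reset: what is moved stays moved. The work goes in short steps, Python scripts to look and compute and a tool call to move; the robot and the scene stay as the last step left them, time stands still between calls to the robot, and variables do not carry over. Pictures are saved under pics/ and viewed, at most 10 in all, crops included, and the job is handed in when it is done.

Besides the shell and the picture viewer there is one more tool, called after "Emit:" in YAML: its name, and indented under it one key for each argument. play_rows: Moves the arm, as the interface text tells. Its arguments: {"type":"object","properties":{"plan":{"type":"array"},"grip_force":{"type":"number"}},"required":["plan"]}

```bash
mkdir -p pics; python3 - <<'E'
from cell import *
import cv2,numpy as np
s=observe();print({k:np.round(v,3) for k,v in s.items()})
for n in ("scene","side"):
    p,d=camera(n);m=camera_model(n);np.savez(n,p=p,d=d,**m)
    cv2.imwrite(f"pics/{n}0.png",p[:,:,::-1]);print(n,{k:np.round(v,3).tolist() for k,v in m.items()})
E
```

```text
{'t': np.float64(0.0), 'q': array([ 1.141,  0.32 ,  1.566, -0.   ,  1.257, -0.02 ]), 'dq': array([ 0.   ,  0.   , -0.   , -0.   , -0.002,  0.001]), 'effort': array([ 1.0000e-03, -4.1246e+01, -2.3198e+01,  7.3000e-02,  4.6000e-02,
       -0.0000e+00]), 'tool_pos': array([228.882, 526.909, 213.111]), 'ee_rot': array([-6.390e-01, -3.075e+00,  3.000e-03]), 'contact_force': array([ 0.068, -0.093,  0.918]), 'moment': array([ 0.004, -0.024, -0.03 ]), 'grip_force': np.float64(0.0), 'width': np.float64(91.111)}
scene {'fx': 607.374, 'fy': 607.374, 'cx': 326.087, 'cy': 248.781, 'eye': [1119.061, 594.955, 851.925], 'rotation': [-0.961, -2.439, 1.115]}
side {'fx': 529.893, 'fy': 529.893, 'cx': 312.567, 'cy': 243.947, 'eye': [115.326, -567.808, 717.006], 'rotation': [-2.214, 0.767, -0.362]}
```

View pics/scene0.png

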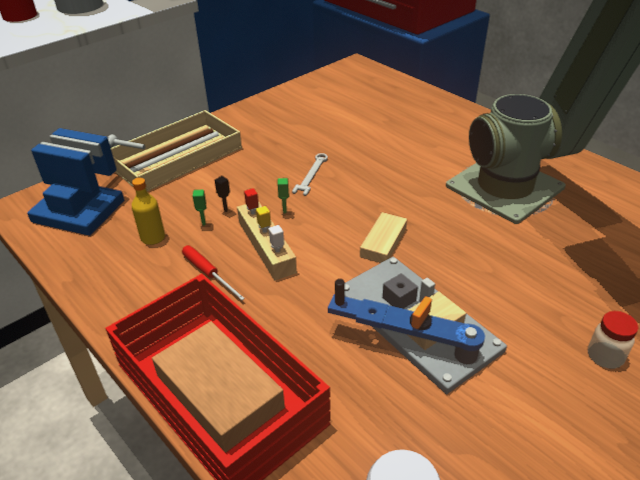

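View pics/side0.png

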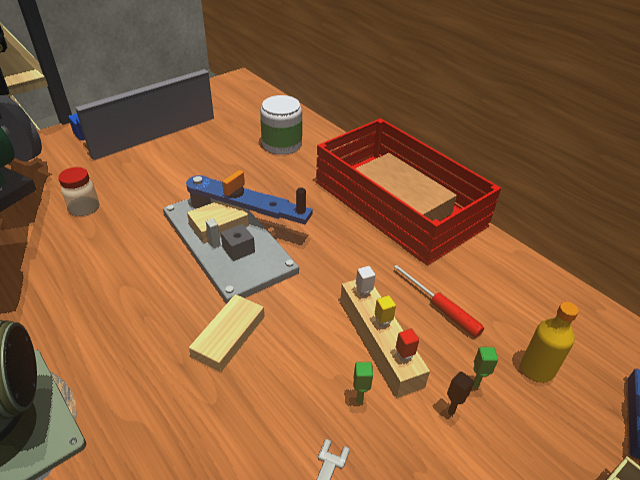

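The scene picture shows the jig with the gate open: post top at (340,283), eye (373,311), clamp (422,313), pivot (469,333), lug (400,290). The rack's red, yellow and white heads are at (251,197), (263,215) and (276,236). In the side view the red head is at (407,340), the lug hole at (238,236) and the post at (301,190).

```bash
cat > h.py <<'E'
import numpy as np,cv2
from scipy.spatial.transform import Rotation as R
def cloud(p,d,m):
    v,u=np.mgrid[0:480,0:640]
    c=np.stack([(u-m['cx'])/m['fx']*d,(v-m['cy'])/m['fy']*d,d],-1)
    w=c@R.from_rotvec(m['rotation']).as_matrix().T+m['eye']
    w[d<=0]=np.nan
    return w
def ray(m,u,v,z):
    r=R.from_rotvec(m['rotation']).as_matrix()@np.array([(u-m['cx'])/m['fx'],(v-m['cy'])/m['fy'],1])
    e=np.array(m['eye']);return (e+r*(z-e[2])/r[2])[:2]
def rect(w,mask,lo,hi):
    q=w[mask&(w[...,2]>lo)&(w[...,2]<hi)]
    if len(q)<5:return len(q)
    r=cv2.minAreaRect(q[:,:2].astype(np.float32))
    return len(q),np.round(q.mean(0),1).tolist(),np.round(r[0],1).tolist(),np.round(r[1],1).tolist(),round(r[2],1)
E
python3 - <<'E'
from h import *
seeds=dict(scene=dict(red=(251,193),yel=(263,213),whi=(276,234),post=(340,282),eye=(373,311),piv=(471,332),lug=(400,288),clamp=(424,305),stop=(428,283)),
 side=dict(red=(407,335),yel=(385,304),whi=(365,272),post=(301,190),eye=(272,204),piv=(197,181),lug=(238,236),clamp=(234,176),stop=(212,222)))
Z=dict(red=100,yel=100,whi=100,post=126,eye=74,piv=74,lug=58,clamp=114.5,stop=76)
for n in seeds:
    f=dict(np.load(n+'.npz'));w=cloud(f['p'],f['d'],f)
    hsv=cv2.cvtColor(f['p'],cv2.COLOR_RGB2HSV);H,S,V=hsv[...,0],hsv[...,1],hsv[...,2]
    M=dict(red=((H<6)|(H>174))&(S>150),yel=(H>22)&(H<34)&(S>150),whi=(S<60)&(V>90),post=V<70,eye=(H>105)&(H<125)&(S>120),lug=(V<110)&(S<80),clamp=(H>8)&(H<20)&(S>180),stop=S<70)
    print(n)
    for k,(u,v) in seeds[n].items():
        b=np.zeros((480,640),bool);r=60 if k=='eye' else 25;b[max(0,v-r):v+r,u-(130 if k=='eye' else r):u+(130 if k=='eye' else r)]=1
        print(k,np.round(w[v,u],1),ray(f,u,v,Z[k]).round(1),rect(w,b&M[k],Z[k]-5,Z[k]+5) if k in M else '')
    c=np.hstack([cv2.resize(f['p'][y-50:y+50,x-65:x+65],(780,600),interpolation=cv2.INTER_CUBIC)[:,:,::-1] for x,y in [(410,310) if n=='scene' else (245,210)]])
    if n=='scene':c=cv2.resize(f['p'][240:390,310:510],(800,600),interpolation=cv2.INTER_CUBIC)[:,:,::-1]
    cv2.imwrite(f'pics/{n}_c.png',c)
E
```

```text
scene
red [ 535.4 -281.6  101.7] [ 534.1 -283.6] (78, [534.4, -285.3, 100.0], [532.9, -287.5], [25.5, 21.5], 67.7)
yel [ 558.7 -211.6  100.3] [ 558.5 -211.9] (80, [554.1, -220.6, 100.3], [553.2, -221.5], [25.6, 21.1], 78.2)
whi [ 578.9 -145.7   96.3] [ 581.5 -142.1] (108, [574.4, -152.3, 100.0], [573.9, -154.2], [25.2, 24.0], 81.9)
post [602.   58.6 126.1] [601.9  58.6] (50, [604.0, 59.3, 125.6], [604.2, 58.9], [14.0, 14.1], 40.5)
eye [566.3 105.8  64.4] [573.1 111.8] (2193, [545.7, 167.5, 74.6], [546.4, 161.6], [47.5, 267.6], 27.7)
piv [494.3 261.1  81.6] [488.2 257.8] 
lug [486.8  98.2  61.6] [483.9  95.9] (456, [478.9, 94.1, 58.2], [477.5, 98.7], [62.8, 50.4], 87.2)
clamp [531.4 186.7 116.2] [530.  185.7] (190, [536.2, 187.1, 114.4], [534.6, 186.2], [49.1, 14.4], 14.2)
stop [452.4 134.   76.8] [451.7 133.5] (95, [451.3, 133.0, 75.7], [449.7, 132.2], [23.1, 17.7], 83.9)
side
red [ 528.9 -289.7  101.6] [ 530. -289.] (197, [529.8, -292.3, 100.1], [530.2, -292.2], [23.2, 22.5], 75.0)
yel [ 545.4 -227.5  101.4] [ 546.3 -226.8] (158, [550.5, -225.0, 100.0], [550.0, -224.3], [22.3, 23.4], 76.3)
whi [ 567.7 -158.5  101.5] [ 568.8 -157.5] (165, [569.6, -159.0, 99.8], [570.6, -157.7], [25.3, 22.3], 68.6)
post [601.3  54.8 124.6] [600.1  53.3] (48, [598.3, 51.8, 124.9], [599.5, 52.8], [16.1, 14.0], 25.5)
eye [575.6 114.4  66.3] [570.2 106.4] (1210, [546.8, 149.8, 74.4], [545.0, 158.5], [46.0, 268.8], 28.3)
piv [488.2 251.   81.3] [492.4 260.4] 
lug [481.   92.7  48.7] [475.9  83.5] (466, [474.2, 88.9, 58.0], [494.8, 92.0], [102.9, 58.4], 0.4)
clamp [534.  180.1 114. ] [533.7 179.5] (134, [531.1, 180.4, 113.8], [532.0, 181.3], [48.7, 14.5], 15.1)
stop [448.5 126.7  77.1] [449.  127.9] (91, [458.0, 134.9, 75.3], [478.0, 147.0], [99.1, 26.4], 34.1)
```

View pics/scene_c.png

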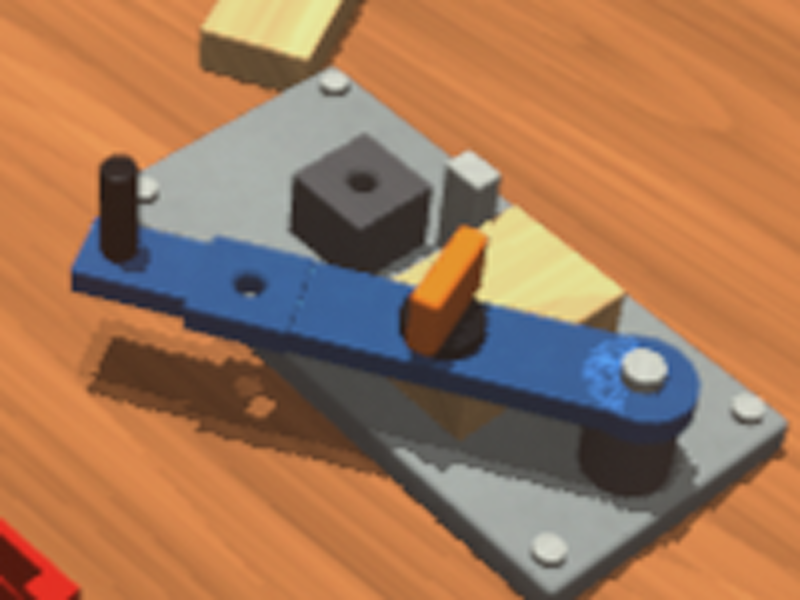

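View pics/side_c.png

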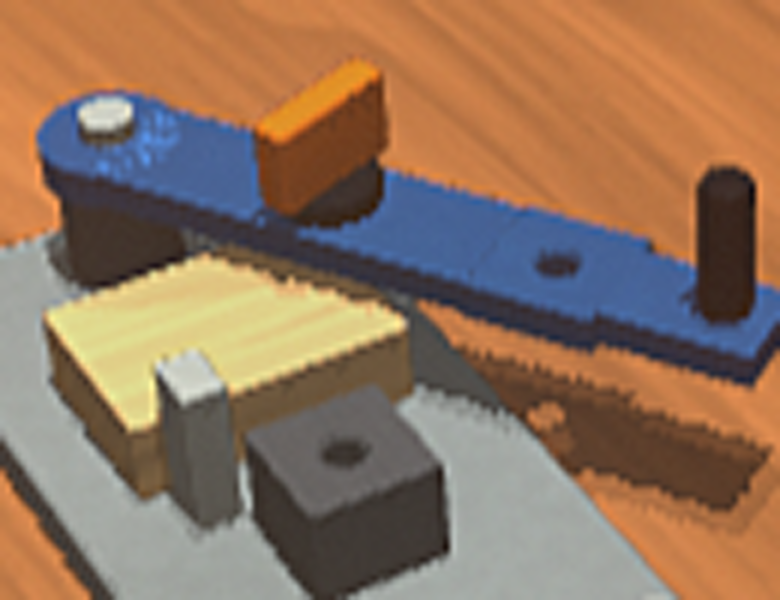

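The close-ups show the eye at about scene (372.5,311.2) / side (273,204.2), the lug hole at (400.5,285.3) / (237.5,235.5), and the pivot screw at (471,331.2) / (197.5,178.7).

```bash
cat >> h.py <<'E'
def plan(pos,rv,target,ydir):
    """print tool-frame shift (mm) and turn (rad) from pose to pointing-down pose with tool y along ydir"""
    T=R.from_rotvec(rv); y=np.array([*ydir,0.])/np.linalg.norm(ydir)
    c=[]
    for s in (1,-1):
        z=np.array([0,0,-1.]);M=np.stack([np.cross(s*y,z),s*y,z],1)
        c.append((T.inv()*R.from_matrix(M)).as_rotvec())
    t=min(c,key=np.linalg.norm)
    sh=T.inv().apply(np.array(target)-pos)
    print('shift mm',sh.round(1),'frac',(sh/300).round(4),'turn rad',t.round(4),'frac',(t/2/np.pi).round(4),'max turn rows',np.linalg.norm(t)/0.125)
E
python3 - <<'E'
from h import *
from cell import observe,camera_model
sc=dict(np.load('scene.npz'));si=dict(np.load('side.npz'))
P=dict(eye=((372.5,311.2),(273,204.2),74),lug=((400.5,285.3),(237.5,235.5),58),piv=((471,331.2),(197.5,178.7),81),boxc=((330,400),(430,258),0),boxtop=((328,383),(433,222),70))
for k,(a,b,z) in P.items(): print(k,ray(sc,*a,z).round(1),ray(si,*b,z).round(1))
s=observe();m=camera_model('wrist');T=R.from_rotvec(s['ee_rot'])
print('axes',T.as_matrix().round(3).tolist())
print('cam in tool',T.inv().apply(m['eye']-s['tool_pos']).round(1),(T.inv()*R.from_rotvec(m['rotation'])).as_rotvec().round(3),m['fx'],m['cx'],m['cy'])
piv=np.array([491.5,255.5]);post=np.array([601.5,55.5]);d=(post-piv)/np.linalg.norm(post-piv);print(np.linalg.norm(post-piv),d)
plan(s['tool_pos'],s['ee_rot'],[601.5,55.5,200],[-d[1],d[0]])
E
```

```text
eye [574.  111.5] [571.4 104.7]
lug [477.9  91.8] [475.9  85.3]
piv [492.4 259.8] [493.1 257.7]
boxc [717.9 156.5] [ 769.2 -140.6]
boxtop [731.7 167.4] [ 783.9 -119.1]
axes [[-0.917, 0.398, -0.001], [0.398, 0.917, -0.001], [-0.0, -0.001, -1.0]]
cam in tool [  74.1   -0.9 -170.6] [-0.21  -0.209  1.561] 336.38179740118505 312.7178636949551 243.98653066308043
228.25424421026653 [ 0.48191875 -0.87621591]
shift mm [-529.6 -284.    13.7] frac [-1.7653 -0.9467  0.0456] turn rad [-1.400e-03  5.000e-04  6.581e-01] frac [-2.000e-04  1.000e-04  1.047e-01] max turn rows 5.265163405823025
```

Emit:
play_rows:
  plan:
    - [[-0.11,-0.059,0],[0,0,0],-0.5]
    - [[-0.11,-0.059,0],[0,0,0],-0.5]
    - [[-0.11,-0.059,0],[0,0,0],-0.5]
    - [[-0.11,-0.059,0],[0,0,0],-0.5]
    - [[-0.11,-0.059,0],[0,0,0],-0.5]
    - [[-0.11,-0.059,0],[0,0,0],-0.5]
    - [[-0.11,-0.059,0],[0,0,0],-0.5]
    - [[-0.11,-0.059,0],[0,0,0],-0.5]
    - [[-0.11,-0.059,0],[0,0,0],-0.5]
    - [[-0.11,-0.059,0],[0,0,0],-0.5]
    - [[-0.11,-0.059,0],[0,0,0],-0.5]
    - [[-0.11,-0.059,0],[0,0,0],-0.5]

```text
t: 1.1
tool_pos: [508.3, 173.1, 213.7]
ee_rot: [-0.639, -3.075, 0.0]
contact_force: [-0.3, 0.8, -0.1]
width: 68.3
grip_force: 0.0
```

Emit:
play_rows:
  plan:
    - [[-0.11,-0.059,0],[0,0,0],-0.5]
    - [[-0.11,-0.059,0],[0,0,0],-0.5]
    - [[-0.11,-0.059,0],[0,0,0],-0.5]
    - [[-0.11,-0.059,0],[0,0,0],-0.5]
    - [[0,0,0],[0,0,0.0175],-0.5]
    - [[0,0,0],[0,0,0.0175],-0.5]
    - [[0,0,0],[0,0,0.0175],-0.5]
    - [[0,0,0],[0,0,0.0175],-0.5]
    - [[0,0,0],[0,0,0.0175],-0.5]
    - [[0,0,0],[0,0,0.0175],-0.5]
    - [[0,0,0],[0,0,0],-0.5]
    - [[0,0,0],[0,0,0],-0.5]

```text
t: 2.1
tool_pos: [600.3, 57.2, 213.5]
ee_rot: [-1.597, -2.705, 0.001]
contact_force: [-0.6, 1.0, 0.3]
width: 68.3
grip_force: 0.0
```

```bash
python3 - <<'E'
from h import *
from cell import *
s=observe();m=camera_model('wrist');p,d=camera('wrist');np.savez('w1',p=p,d=d,**m)
print(s['t'],s['tool_pos'],s['ee_rot'],s['width'],s['q'].round(2))
cv2.imwrite('pics/w1.png',p[:,:,::-1])
plan(s['tool_pos'],s['ee_rot'],[601.5,55.5,84],[.876,.482])
E
```

```text
2.1 [600.31690714  57.23866168 213.53931315] [-1.59697063e+00 -2.70457186e+00  6.79474202e-04] 68.34673024241374 [ 0.08  0.36  1.5   0.    1.28 -0.43]
shift mm [ -2.1   0.3 129.5] frac [-0.0072  0.001   0.4318] turn rad [-0.0007 -0.0004  0.001 ] frac [-0.0001 -0.0001  0.0002] max turn rows 0.010557088687954765
```

View pics/w1.png

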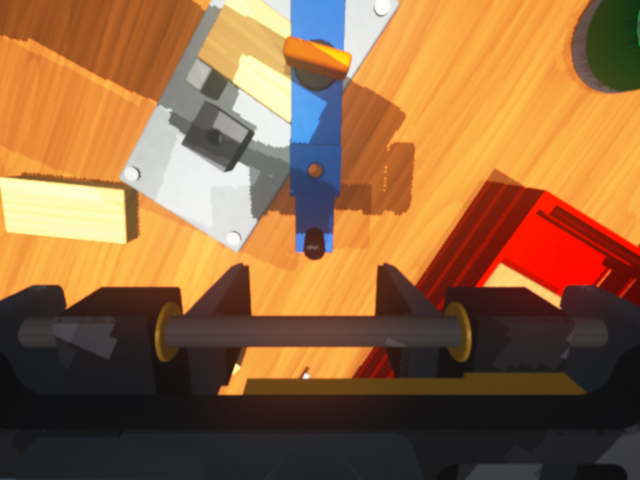

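The wrist view shows the post at (314,245), midway between the fingers, with the eye at (316,170) and the lug hole at (215,137).

Emit:
play_rows:
  plan:
    - [[-0.003,0,0.105],[0,0,0],-0.5]
    - [[-0.003,0,0.105],[0,0,0],-0.5]
    - [[0,0,0.105],[0,0,0],-0.5]
    - [[0,0,0.105],[0,0,0],-0.5]
    - [[0,0,0],[0,0,0],1]
    - [[0,0,0],[0,0,0],1]
    - [[0,0,0],[0,0,0],1]
    - [[0,0,0],[0,0,0],1]
    - [[0,0,0],[0,0,0],1]
    - [[0,0,0],[0,0,0],1]
  grip_force: 8

```text
t: 2.98
tool_pos: [602.4, 55.8, 89.7]
ee_rot: [1.599, 2.701, 0.003]
contact_force: [0.2, -0.2, 0.4]
width: 31.6
grip_force: 0.0
```

```bash
python3 - <<'E'
from h import *
from cell import *
f=dict(np.load('w1.npz'))
print('wrist eye',ray(f,316,170,74),'lug',ray(f,215,137,58),'post',ray(f,314,240,126),'stop?',ray(f,210,77,76),'clamp',ray(f,317,60,100))
s=observe();print(s['tool_pos'],s['width'],s['contact_force'],s['moment'],R.from_rotvec(s['ee_rot']).as_matrix().round(3))
E
```

```text
wrist eye [574.51299099 109.32451071] lug [478.74551508  89.7024717 ] post [597.76711271  63.11347155] stop? [459.90762222 133.12012637] clamp [534.57899108 182.3914547 ]
[602.38257426  55.79525135  89.68814718] 31.552126093587276 [ 0.23225175 -0.24125321  0.41144441] [-0.03970137  0.05752953  0.00490629] [[-0.481  0.877  0.003]
 [ 0.877  0.481  0.   ]
 [-0.001  0.003 -1.   ]]
```

Emit:
play_rows:
  plan:
    - [[0,0,0],[0,0,0],1]
    - [[0,0,0],[0,0,0],1]
    - [[0,0,0],[0,0,0],1]
    - [[0,0,0],[0,0,0],1]
    - [[0,0,0],[0,0,0],1]
  grip_force: 8

```text
t: 3.4
tool_pos: [601.7, 55.7, 88.6]
ee_rot: [1.601, 2.702, 0.001]
contact_force: [0.2, -0.2, 4.3]
width: 17.7
grip_force: 8.0
```

Emit:
play_rows:
  plan:
    - [[0.0005,-0.028,0],[0,0,0.0058],1]
    - [[0.0005,-0.028,0],[0,0,0.0058],1]
    - [[0.0005,-0.028,0],[0,0,0.0058],1]
    - [[0.0005,-0.028,0],[0,0,0.0058],1]
    - [[0.0005,-0.028,0],[0,0,0.0058],1]
    - [[0.0005,-0.028,0],[0,0,0.0058],1]
    - [[0.0005,-0.028,0],[0,0,0.0058],1]
    - [[0.0005,-0.028,0],[0,0,0.0058],1]
    - [[0.0005,-0.028,0],[0,0,0.0058],1]
    - [[0.0005,-0.028,0],[0,0,0.0058],1]
    - [[0.0005,-0.028,0],[0,0,0.0058],1]
    - [[0.0005,-0.028,0],[0,0,0.0058],1]

```text
t: 4.4
tool_pos: [505.8, 29.3, 88.5]
ee_rot: [-2.152, -2.288, -0.006]
contact_force: [1.3, 5.9, 3.7]
width: 17.7
grip_force: 8.0
```

Emit:
play_rows:
  plan:
    - [[0.0005,-0.028,0],[0,0,0.0058],1]
    - [[0.0005,-0.028,0],[0,0,0.0058],1]
    - [[0.0005,-0.028,0],[0,0,0.0058],1]
    - [[0,0,0],[0,0,0],1]

```text
t: 4.73
tool_pos: [479.4, 29.4, 88.5]
ee_rot: [-2.273, -2.166, -0.005]
contact_force: [-0.2, 6.4, 2.9]
width: 17.5
grip_force: 8.0
```

Emit:
play_rows:
  plan:
    - [[0.0003,-0.014,0],[0,0,0.0029],1]
    - [[0.0003,-0.014,0],[0,0,0.0029],1]
    - [[0,0,0],[0,0,0],1]

```text
t: 4.98
tool_pos: [472.2, 29.9, 88.5]
ee_rot: [-2.312, -2.126, -0.006]
contact_force: [-0.9, 6.5, 4.4]
width: 17.6
grip_force: 8.0
```

Emit:
play_rows:
  plan:
    - [[0,-0.007,0],[0,0,0.0015],1]
    - [[0,0,0],[0,0,0],1]

```text
t: 5.15
tool_pos: [472.2, 29.9, 88.6]
ee_rot: [2.32, 2.115, 0.01]
contact_force: [4.6, 5.9, 0.3]
width: 17.8
grip_force: 8.0
```

Emit:
play_rows:
  plan:
    - [[0,-0.007,0],[0,0,0.0015],1]
    - [[0,0,0],[0,0,0],1]

```text
t: 5.32
tool_pos: [472.2, 29.8, 88.7]
ee_rot: [2.328, 2.102, 0.015]
contact_force: [9.0, 5.3, -4.3]
width: 17.8
grip_force: 8.0
```

Emit:
play_rows:
  plan:
    - [[0,-0.007,0],[0,0,0.0015],1]
    - [[0,0,0],[0,0,0],1]

```text
t: 5.48
tool_pos: [472.2, 29.8, 88.8]
ee_rot: [2.335, 2.089, 0.019]
contact_force: [13.7, 3.7, -7.8]
width: 18.0
grip_force: 8.0
```

Emit:
play_rows:
  plan:
    - [[0,0.01,0],[0,0,-0.003],0]
    - [[0,0,0],[0,0,0],-0.2]
    - [[0,0,0],[0,0,0],-0.2]
    - [[0,0,0],[0,0,0],-0.2]
    - [[0,0,0],[0,0,0],-0.2]
    - [[0,0,-0.08],[0,0,0],-0.2]
    - [[0,0,-0.12],[0,0,0],-0.2]
    - [[0,0,-0.12],[0,0,0],-0.2]
    - [[0,0,-0.12],[0,0,0],-0.2]
    - [[0,0,0],[0,0,0],-0.2]
    - [[0,0,0],[0,0,0],-0.2]

```text
t: 6.4
tool_pos: [469.4, 28.4, 221.8]
ee_rot: [2.318, 2.116, 0.006]
contact_force: [-1.3, 0.2, 0.6]
width: 54.9
grip_force: 0.0
```

```bash
python3 - <<'E'
from h import *
from cell import *
s=observe();m=camera_model('wrist');p,d=camera('wrist');np.savez('w2',p=p,d=d,**m)
print(s['t'],s['tool_pos'],s['ee_rot'],s['width'])
cv2.imwrite('pics/w2.png',p[:,:,::-1])
for n in('scene','side'):
    p,d=camera(n);np.savez(n+'2',p=p,d=d,**camera_model(n))
plan(s['tool_pos'],s['ee_rot'],[532,-289.5,200],[-.29,-.957])
plan(s['tool_pos'],s['ee_rot'],[532,-289.5,200],[.957,-.29])
E
```

```text
6.4 [469.35712948  28.39152366 221.82706761] [2.31843022 2.11556299 0.00561539] 54.92553064528526
shift mm [-310.9   91.3   22.1] frac [-1.0362  0.3044  0.0735] turn rad [ 0.0043  0.0026 -1.368 ] frac [ 0.0007  0.0004 -0.2177] max turn rows 10.944080899476845
shift mm [-310.9   91.3   22.1] frac [-1.0362  0.3044  0.0735] turn rad [ 0.0046 -0.0011  0.2028] frac [ 0.0007 -0.0002  0.0323] max turn rows 1.6227718922194785
```

View pics/w2.png

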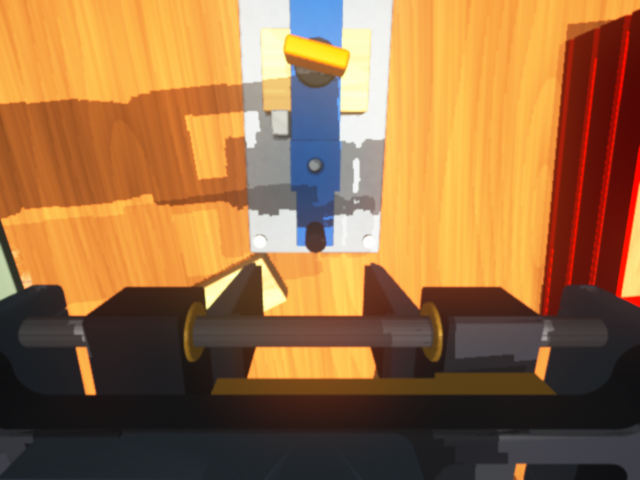

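The wrist view shows the gate shut against the stop, with the eye at (315.5,165) over the lug hole and the post at (316,237). Next I refine the eye position and go to look at the red pin.

```bash
python3 - <<'E'
from h import *
f=dict(np.load('w2.npz'));p=f['p']
print('wrist eye',ray(f,315.5,165,74))
# refine: dark/grey non-blue blob inside blue
hsv=cv2.cvtColor(p,cv2.COLOR_RGB2HSV);nb=((hsv[...,0]<95)|(hsv[...,0]>130)|(hsv[...,1]<110)).astype(np.uint8)[150:180,300:331]
n,l,st,c=cv2.connectedComponentsWithStats(nb);print([(st[i,4],(c[i]+[300,150]).round(1)) for i in range(1,n)])
for n in('scene2','side2'):
    f=dict(np.load(n+'.npz'));w=cloud(f['p'],f['d'],f);h=cv2.cvtColor(f['p'],cv2.COLOR_RGB2HSV);H,S,V=h[...,0],h[...,1],h[...,2]
    B=(H>105)&(H<125)&(S>120)&(np.abs(w[...,0]-480)<60)&(w[...,1]>-20)&(w[...,1]<300)
    print(n,'gate',rect(w,B,70,79))
    # holes in blue
    cs,hi=cv2.findContours(B.astype(np.uint8),cv2.RETR_CCOMP,cv2.CHAIN_APPROX_NONE)
    for c,k in zip(cs,hi[0]):
        if k[3]>=0 and cv2.contourArea(c)>8:
            u=cv2.minEnclosingCircle(c)[0];print('hole',u,cv2.contourArea(c),ray(f,*u,74).round(1))
    O=(H>8)&(H<20)&(S>180)&(np.abs(w[...,0]-480)<60)&(w[...,1]>100)
    print('clamp',rect(w,O,110,119))
    G=(H>40)&(H<85)&(S>100)&(np.abs(w[...,0]-530)<150)&(np.abs(w[...,1]+290)<120)
    q=w[G&(w[...,2]>30)];
    for x in np.unique((q[:,:2]//40).astype(int),axis=0): 
        t=q[((q[:,:2]//40).astype(int)==x).all(1)];print('green',len(t),t.mean(0).round(0),t[:,2].max().round())
E
```

```text
wrist eye [478.406241    89.97939436]
[(np.int32(173), array([314.9, 165.2]))]
scene2 gate (1090, [492.8, 212.3, 74.6], [483.0, 149.8], [268.1, 47.3], 83.8)
hole (470.27685546875, 332.40081787109375) 136.5 [489.7 257.5]
clamp (188, [487.6, 176.7, 114.5], [486.3, 175.1], [16.8, 50.8], 70.1)
green 4 [ 438. -285.   91.] 94.0
green 1 [ 440. -279.   90.] 90.0
green 83 [ 454. -284.   76.] 94.0
green 115 [ 452. -275.   73.] 94.0
green 7 [ 598. -373.   91.] 93.0
green 225 [ 612. -370.   73.] 94.0
green 4 [ 607. -359.   69.] 82.0
side2 gate (357, [481.0, 175.4, 74.3], [480.3, 145.1], [268.8, 45.6], 84.2)
clamp (121, [480.2, 171.3, 113.7], [480.5, 172.3], [16.4, 43.1], 74.6)
green 61 [ 437. -290.   84.] 93.0
green 184 [ 448. -292.   86.] 93.0
green 24 [ 446. -277.   90.] 92.0
green 65 [ 596. -380.   83.] 93.0
green 193 [ 607. -381.   87.] 93.0
```

Emit:
play_rows:
  plan:
    - [[-0.11,0.015,0],[0,0,0.011],-0.2]
    - [[-0.11,0.023,0],[0,0,0.011],-0.2]
    - [[-0.11,0.031,0],[0,0,0.0103],-0.2]
    - [[-0.12,0,0],[0,0,0],-0.2]
    - [[-0.12,0,0],[0,0,0],-0.2]
    - [[-0.12,0,0],[0,0,0],-0.2]
    - [[-0.12,0,0],[0,0,0],-0.2]
    - [[-0.12,0,0],[0,0,0],-0.2]
    - [[-0.12,0,0],[0,0,0],-0.2]
    - [[-0.12,0,0],[0,0,0],-0.2]
    - [[0,0,0],[0,0,0],-0.2]
    - [[0,0,0],[0,0,0],-0.2]

```text
t: 7.55
tool_pos: [398.7, -314.6, 217.9]
ee_rot: [-2.523, -1.865, 0.001]
contact_force: [-0.2, 0.0, -0.2]
width: 54.4
grip_force: 0.0
```

```bash
python3 - <<'E'
from h import *
from cell import *
s=observe();plan(s['tool_pos'],s['ee_rot'],[515,-347,215],[.958,-.287])
E
```

```text
shift mm [  3.2 120.7   2.5] frac [0.0106 0.4023 0.0082] turn rad [-0.0038 -0.0021 -0.0068] frac [-0.0006 -0.0003 -0.0011] max turn rows 0.06401130789634629
```

Emit:
play_rows:
  plan:
    - [[0,0.1,0],[0,0,-0.001],-0.2]
    - [[0,0.1,0],[0,0,0],-0.2]
    - [[0,0.1,0],[0,0,0],-0.2]
    - [[0.01,0.1,0],[0,0,0],-0.2]
    - [[0,0,0],[0,0,0],-0.2]
    - [[0,0,0],[0,0,0],-0.2]

```text
t: 8.05
tool_pos: [516.8, -343.3, 217.9]
ee_rot: [-2.511, -1.881, 0.001]
contact_force: [-0.5, 0.2, 0.1]
width: 54.9
grip_force: 0.0
```

```bash
python3 - <<'E'
from h import *
from cell import *
s=observe();m=camera_model('wrist');p,d=camera('wrist');np.savez('w3',p=p,d=d,**m)
print(s['tool_pos'])
h=cv2.cvtColor(p,cv2.COLOR_RGB2HSV);w=cloud(p,d,m)
Rm=((h[...,0]<6)|(h[...,0]>174))&(h[...,1]>150)
Rm&=(np.abs(w[...,0]-532)<50)&(np.abs(w[...,1]+290)<50)
r=rect(w,Rm,95,106);print(r)
v,u=np.nonzero(Rm);print(u.min(),u.max(),v.min(),v.max())
cv2.imwrite('pics/w3.png',p[:,:,::-1])
plan(s['tool_pos'],s['ee_rot'],[r[2][0],r[2][1],72],[.958,-.287])
E
```

```text
[ 516.8021358  -343.33254708  217.89922643]
(652, [532.4, -290.0, 99.6], [532.1, -289.7], [21.7, 21.3], 74.0)
106 379 161 417
shift mm [5.55e+01 1.00e-01 1.46e+02] frac [1.851e-01 4.000e-04 4.866e-01] turn rad [-0.0036 -0.0017  0.006 ] frac [-0.0006 -0.0003  0.001 ] max turn rows 0.057382075987692356
```

View pics/w3.png

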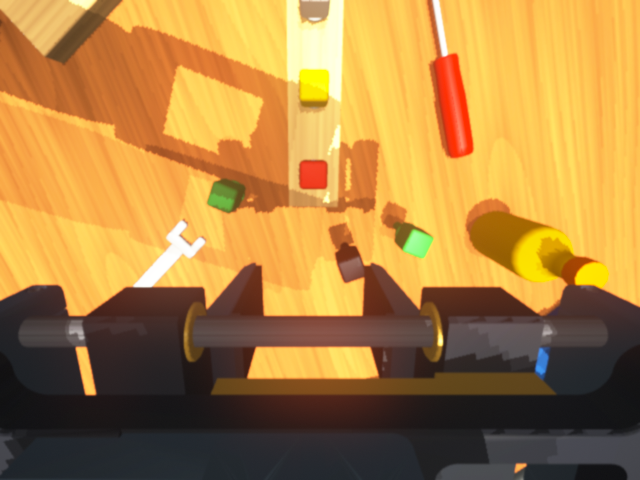

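The red head is at (313,174), alone between the fingers' line, and the black and green look-alikes are clear of the finger paths.

Emit:
play_rows:
  plan:
    - [[0.0925,0,0],[0,0,0],-0.2]
    - [[0.0925,0,0],[0,0,0.001],-0.2]
    - [[0,0,0.08],[0,0,0],-0.2]
    - [[0,0,0.08],[0,0,0],-0.2]
    - [[0,0,0],[0,0,0],-0.2]
    - [[0,0,0],[0,0,0],-0.2]

```text
t: 8.6
tool_pos: [530.0, -291.0, 171.2]
ee_rot: [-2.52, -1.87, 0.002]
contact_force: [0.3, 0.1, -0.1]
width: 54.6
grip_force: 0.0
```

```bash
python3 - <<'E'
from h import *
from cell import *
f=dict(np.load('w3.npz'));w=cloud(f['p'],f['d'],f);print('bottle',w[273,585],w[255,540],w[235,500])
s=observe();print(s['tool_pos'])
plan(s['tool_pos'],s['ee_rot'],[532.1,-289.7,73],[.958,-.287])
E
```

```text
bottle [ 708.83493719 -414.06540649  150.24080941] [ 701.79261334 -410.18097645  109.89645003] [ 693.19728168 -400.77717596   63.81162161]
[ 529.9928169  -290.95056285  171.22752025]
shift mm [ 1.7  2.  98.2] frac [0.0057 0.0067 0.3274] turn rad [-0.0035 -0.0009 -0.0029] frac [-0.0006 -0.0001 -0.0005] max turn rows 0.037348421089891726
```

Emit:
play_rows:
  plan:
    - [[0.006,0.007,0.1],[-0.0006,0,0],-0.2]
    - [[0,0,0.1],[0,0,0],-0.2]
    - [[0,0,0.09],[0,0,0],-0.2]
    - [[0,0,0.037],[0,0,0],-0.2]
    - [[0,0,0],[0,0,0],1]
    - [[0,0,0],[0,0,0],1]
    - [[0,0,0],[0,0,0],1]
    - [[0,0,0],[0,0,0],1]
    - [[0,0,0],[0,0,0],1]
    - [[0,0,0],[0,0,0],1]
    - [[0,0,0],[0,0,0],1]
    - [[0,0,0],[0,0,0],1]
  grip_force: 25

```text
t: 9.6
tool_pos: [534.7, -291.4, 75.4]
ee_rot: [2.519, 1.869, 0.004]
contact_force: [-2.5, -0.4, 5.7]
width: 24.6
grip_force: 24.7
```

Emit:
play_rows:
  plan:
    - [[0,0,0],[0,0,0],1]
    - [[0,0,-0.03],[0,0,0],1]
    - [[0,0,-0.06],[0,0,0],1]
    - [[0,0,-0.08],[0,0,0],1]
    - [[0,0,-0.08],[0,0,0],1]
    - [[0,0,-0.06],[0,0,0],1]
    - [[0,0,0],[0,0,0],1]

```text
t: 10.18
tool_pos: [536.5, -292.2, 171.8]
ee_rot: [2.514, 1.865, 0.01]
contact_force: [0.7, -0.3, 0.1]
width: 24.1
grip_force: 24.9
```

```bash
python3 - <<'E'
from h import *
from cell import *
s=observe();print(s['tool_pos'],s['width'],s['ee_rot'],s['contact_force'],s['moment'])
plan(s['tool_pos'],s['ee_rot'],[478.3,90,169],[.997,-.073])
for n in('side',):
    p,d=camera(n);cv2.imwrite('pics/side3.png',p[200:440,250:570,::-1])
E
```

```text
[ 536.53690156 -292.23831345  171.79201343] 24.138134287049677 [2.51361945 1.8649252  0.00995823] [ 0.74497707 -0.25868553  0.14002369] [-0.09339377  0.05779853 -0.02818607]
shift mm [ 348.9 -166.6   -0. ] frac [ 1.1631e+00 -5.5530e-01 -2.0000e-04] turn rad [ 0.0129  0.0033 -0.2211] frac [ 0.0021  0.0005 -0.0352] max turn rows 1.7718015592747676
```

View pics/side3.png

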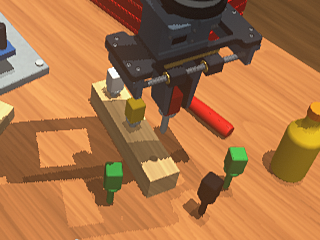

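The side picture shows the red pin held upright in the gripper, clear of the rack, with the yellow and white pins still in place.

Emit:
play_rows:
  plan:
    - [[0.05,-0.0265,-0.08],[0,0,0],1]
    - [[0.11,-0.053,-0.04],[0,0,0],1]
    - [[0.11,-0.053,0],[0,0,0],1]
    - [[0.11,-0.053,0],[0,0,0],1]
    - [[0.11,-0.053,0],[0,0,0],1]
    - [[0.11,-0.053,0],[0,0,0],1]
    - [[0.11,-0.053,0],[0,0,0],1]
    - [[0.11,-0.053,0],[0,0,0],1]
    - [[0.11,-0.053,0],[0,0,0],1]
    - [[0.11,-0.053,0],[0,0,0],1]
    - [[0.11,-0.053,0],[0,0,0],1]
    - [[0.013,0,0],[0.002,0,-0.0175],1]

```text
t: 11.23
tool_pos: [472.7, 96.3, 200.9]
ee_rot: [-2.402, -2.007, 0.01]
contact_force: [-0.4, -0.8, -0.1]
width: 23.6
grip_force: 24.9
```

Emit:
play_rows:
  plan:
    - [[0,0,0],[0,0,-0.0175],1]
    - [[0,0,0],[0,0,0],1]
    - [[0,0,0],[0,0,0],1]

```text
t: 11.48
tool_pos: [474.7, 91.4, 201.1]
ee_rot: [-2.299, -2.129, 0.011]
contact_force: [-0.1, -0.2, -1.4]
width: 24.2
grip_force: 24.9
```

```bash
python3 - <<'E'
from h import *
from cell import *
s=observe();print(s['tool_pos'],s['width'],s['ee_rot'],s['contact_force'])
plan(s['tool_pos'],s['ee_rot'],[478.3,90,150],[.997,-.073])
ims=[]
for n,(a,b) in dict(scene=(290,220),side=(160,100)).items():
    p,d=camera(n);np.savez(n+'4',p=p,d=d,**camera_model(n));ims.append(cv2.resize(p[b:b+150,a:a+100,::-1],(400,600),interpolation=cv2.INTER_CUBIC))
cv2.imwrite('pics/ins.png',np.hstack(ims))
E
```

```text
[474.66017683  91.40083794 201.11184793] 24.21278414261672 [-2.29881648 -2.12890438  0.01064727] [-0.10605301 -0.19430884 -1.38013254]
shift mm [-1.2  4.3 51.1] frac [-0.0038  0.0143  0.1702] turn rad [-0.0108 -0.0007 -0.0036] frac [-0.0017 -0.0001 -0.0006] max turn rows 0.09116164185787132
```

View pics/ins.png

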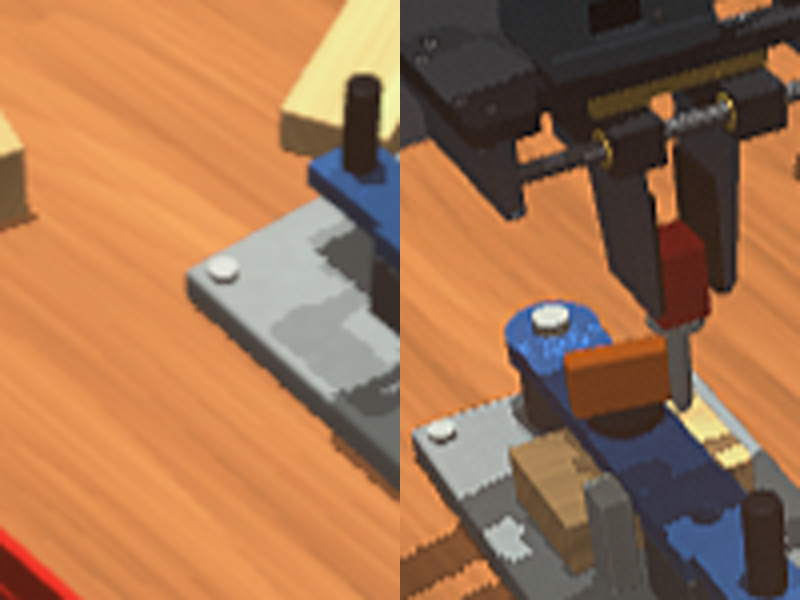

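The side half shows the pin upright, with its shank above and behind the gate and clear of the clamp bar. I'll correct the position, lower the tip to just above the gate and measure it against the eye.

Emit:
play_rows:
  plan:
    - [[-0.007,0.014,0],[-0.0017,0,0],1]
    - [[0,0,0.05],[0,0,0],1]
    - [[0,0,0.05],[0,0,0],1]
    - [[0,0,0.05],[0,0,0],1]
    - [[0,0,0],[0,0,0],1]
    - [[0,0,0],[0,0,0],1]

```text
t: 12.08
tool_pos: [479.2, 88.5, 156.8]
ee_rot: [-2.304, -2.136, -0.002]
contact_force: [0.2, -0.1, 0.2]
width: 23.9
grip_force: 24.9
```

```bash
cat > pin.py <<'E'
from h import *
from cell import *
def proj(m,X):
    c=R.from_rotvec(m['rotation']).inv().apply(np.array(X)-m['eye']);return np.array([m['fx']*c[0]/c[2]+m['cx'],m['fy']*c[1]/c[2]+m['cy']])
def run(tag,ztip):
    s=observe();print(s['tool_pos'],s['ee_rot'],s['contact_force'])
    plan(s['tool_pos'],s['ee_rot'],[478.3,90,s['tool_pos'][2]],[.997,-.073])
    for n in('scene','side'):
        p,d=camera(n);m=camera_model(n);np.savez(n+tag,p=p,d=d,**m)
        w=cloud(p,d,m);h=cv2.cvtColor(p,cv2.COLOR_RGB2HSV)
        near=np.hypot(w[...,0]-478,w[...,1]-88)<22
        red=near&((h[...,0]<6)|(h[...,0]>174))&(h[...,1]>120)
        sh=near&(h[...,1]<75)&(w[...,2]>max(80,ztip+2))&(w[...,2]<ztip+46)
        q=w[sh];print(n,'shank',len(q),q.mean(0).round(1) if len(q) else '')
        # eye from gate-shut picture
        f=dict(np.load(n+'2.npz'));g=cv2.cvtColor(f['p'],cv2.COLOR_RGB2HSV)
        u,v=proj(m,[478,88,74]).astype(int)
        B=((g[...,0]<100)|(g[...,0]>128)|(g[...,1]<100)|(g[...,2]<45)).astype(np.uint8)[v-14:v+15,u-16:u+17]
        k,l,st,c=cv2.connectedComponentsWithStats(B)
        print('blobs',[(int(st[i,4]),(c[i]+[u-16,v-14]).round(1).tolist(),ray(m,*(c[i]+[u-16,v-14]),74).round(1).tolist()) for i in range(1,k)])
        if len(q)>8:
            vv,uu=np.nonzero(sh);
            for z in (ztip+10,ztip+25,ztip+40):
                t=np.abs(w[...,2]-z)<4
                a=w[sh&t]
                if len(a): print('  z',z,len(a),a.mean(0).round(1), 'px',np.nonzero(sh&t)[1].mean().round(1),np.nonzero(sh&t)[0].mean().round(1))
E
python3 - <<'E'
from pin import *
s=observe();run('5',s['tool_pos'][2]-65.4)
E
```

```text
[479.24581256  88.47696364 156.82080726] [-2.30394960e+00 -2.13566808e+00 -1.99456229e-03] [ 0.15160246 -0.09500252  0.21365227]
shift mm [ 1.4 -1.1  0. ] frac [ 0.0048 -0.0035  0.    ] turn rad [ 0.0008 -0.001  -0.0027] frac [ 0.0001 -0.0002 -0.0004] max turn rows 0.02375409726125207
scene shank 67 [480.8  92.6 113.7]
blobs [(267, [400.8, 267.9], [455.8, 71.2]), (170, [388.8, 286.5], [508.5, 89.4]), (33, [400.8, 279.0], [478.2, 91.1])]
  z 101.42080726330809 14 [480.3  93.2 102.4] px 401.9 268.8
  z 116.42080726330809 14 [481.4  92.2 116.4] px 401.6 263.1
  z 131.4208072633081 10 [481.6  92.7 129.5] px 402.3 257.8
side shank 89 [476.5  86.  114.8]
blobs [(940, [235.9, 227.1], [477.5, 90.8])]
  z 101.42080726330809 21 [476.6  86.  102. ] px 235.8 217.0
  z 116.42080726330809 16 [476.   86.6 116.7] px 234.6 210.6
  z 131.4208072633081 14 [476.7  86.  130.4] px 234.5 204.6
```

Emit:
play_rows:
  plan:
    - [[0.001,-0.004,0],[0,0,0],1]
    - [[0,0,0.025],[0,0,0],1]
    - [[0,0,0.025],[0,0,0],1]
    - [[0,0,0.015],[0,0,0],1]
    - [[0,0,0.01],[0,0,0],1]
    - [[0,0,0],[0,0,0],1]

```text
t: 12.68
tool_pos: [477.7, 89.4, 133.7]
ee_rot: [-2.302, -2.137, -0.001]
contact_force: [-0.8, -0.0, 0.2]
width: 23.6
grip_force: 24.9
```

Emit:
play_rows:
  plan:
    - [[0,0,0.01],[0,0,0],1]
    - [[0,0,0.01],[0,0,0],1]
    - [[0,0,0],[0,0,0],1]

```text
t: 12.93
tool_pos: [478.0, 89.4, 128.2]
ee_rot: [2.302, 2.137, 0.002]
contact_force: [-0.2, -0.3, -0.1]
width: 24.0
grip_force: 24.9
```

Emit:
play_rows:
  plan:
    - [[0,0,0.015],[0,0,0],1]
    - [[0,0,0.015],[0,0,0],1]
    - [[0,0,0],[0,0,0],1]

```text
t: 13.18
tool_pos: [477.7, 89.4, 118.7]
ee_rot: [-2.302, -2.137, -0.001]
contact_force: [-0.6, -0.4, -0.9]
width: 23.8
grip_force: 24.9
```

Emit:
play_rows:
  plan:
    - [[0,0,0.015],[0,0,0],1]
    - [[0,0,0.015],[0,0,0],1]
    - [[0,0,0],[0,0,0],1]

```text
t: 13.43
tool_pos: [477.7, 89.4, 109.7]
ee_rot: [-2.302, -2.137, -0.001]
contact_force: [0.1, -0.1, 0.6]
width: 24.1
grip_force: 24.9
```

Emit:
play_rows:
  plan:
    - [[0,0,0.015],[0,0,0],1]
    - [[0,0,0.015],[0,0,0],1]
    - [[0,0,0.013],[0,0,0],1]
    - [[0,0,0],[0,0,0],1]

```text
t: 13.77
tool_pos: [477.7, 89.4, 96.8]
ee_rot: [-2.302, -2.137, -0.001]
contact_force: [0.1, 0.6, -0.6]
width: 23.8
grip_force: 24.9
```

Emit:
play_rows:
  plan:
    - [[0,0,0.01],[0,0,0],1]
    - [[0,0,0.005],[0,0,0],1]
    - [[0,0,0],[0,0,0],1]

```text
t: 14.02
tool_pos: [478.2, 89.5, 93.0]
ee_rot: [2.302, 2.137, 0.003]
contact_force: [-0.3, -0.2, -0.8]
width: 23.7
grip_force: 24.9
```

Emit:
play_rows:
  plan:
    - [[0,0,0.007],[0,0,0],1]
    - [[0,0,0.005],[0,0,0],1]
    - [[0,0,0],[0,0,0],1]

```text
t: 14.27
tool_pos: [479.3, 89.6, 91.8]
ee_rot: [2.3, 2.136, 0.007]
contact_force: [-2.4, -0.2, 14.4]
width: 23.8
grip_force: 25.0
```

Emit:
play_rows:
  plan:
    - [[0,0,0.005],[0,0,0],1]
    - [[0,0,0],[0,0,0],1]

```text
t: 14.43
tool_pos: [479.5, 89.6, 91.7]
ee_rot: [2.3, 2.136, 0.008]
contact_force: [-4.9, -1.7, 23.7]
width: 24.0
grip_force: 25.0
```

Pin is home: it met 24 N at TCP z 91.7 (91.4 expected). I'll ease off, release and raise, then check and measure the clamp bar.

Emit:
play_rows:
  plan:
    - [[0,0,-0.007],[0,0,0],1]
    - [[0,0,0],[0,0,0],-0.1]
    - [[0,0,0],[0,0,0],-0.1]
    - [[0,0,0],[0,0,0],-0.1]
    - [[0,0,0],[0,0,0],-0.1]
    - [[0,0,-0.05],[0,0,0],-0.1]
    - [[0,0,-0.12],[0,0,0],-0.1]
    - [[0,0,-0.12],[0,0,0],-0.1]
    - [[0,0,-0.12],[0,0,0],-0.1]
    - [[0,0,0],[0,0,0],-0.1]
    - [[0,0,0],[0,0,0],-0.1]

```text
t: 15.35
tool_pos: [479.3, 89.6, 214.9]
ee_rot: [2.3, 2.135, 0.009]
contact_force: [-0.8, -0.1, -0.8]
width: 50.0
grip_force: 0.0
```

```bash
cat > look.py <<'E'
from h import *
from cell import *
def look(tag):
    s=observe();print(s['t'],s['tool_pos'],s['width'],s['q'].round(2))
    fr={}
    for n in('wrist','scene','side'):
        m=camera_model(n);p,d=camera(n);fr[n]=p;np.savez(n+tag,p=p,d=d,**m);w=cloud(p,d,m);h=cv2.cvtColor(p,cv2.COLOR_RGB2HSV);H,S=h[...,0],h[...,1]
        red=((H<6)|(H>174))&(S>120)&(np.hypot(w[...,0]-478,w[...,1]-90)<35)
        O=(H>6)&(H<24)&(S>150)&(np.hypot(w[...,0]-485,w[...,1]-174)<45)
        z=w[red][:,2]
        print(n,'redtop',np.percentile(z,98).round(1) if len(z) else None,rect(w,red,111,121),'clamp',rect(w,O,110,119))
    return s,fr
E
python3 - <<'E'
from look import *
s,fr=look('6')
plan(s['tool_pos'],s['ee_rot'],[485.5,174.5,200],[np.cos(1.26),np.sin(1.26)])
f=dict(np.load('w2.npz'));w=cloud(f['p'],f['d'],f);h=cv2.cvtColor(f['p'],cv2.COLOR_RGB2HSV)
O=(h[...,0]>6)&(h[...,0]<28)&(h[...,1]>150)&(np.hypot(w[...,0]-485,w[...,1]-174)<35)
print('w2 clamp',rect(w,O,110,119))
E
```

```text
15.35 [479.32431832  89.55799275 214.90601226] 50.013439312935375 [0.16 0.18 1.76 0.   1.2  0.23]
wrist redtop 334.9 (726, [479.3, 90.9, 115.4], [479.4, 90.4], [23.6, 22.0], 86.2) clamp (1160, [486.1, 173.9, 113.9], [486.2, 174.0], [13.9, 49.8], 71.5)
scene redtop 118.8 (127, [482.1, 93.0, 115.9], [481.1, 92.8], [24.2, 21.7], 82.6) clamp (199, [487.6, 176.6, 114.1], [486.3, 175.4], [17.1, 51.3], 72.6)
side redtop 117.9 (119, [475.2, 85.4, 115.4], [476.3, 87.6], [21.4, 23.9], 0.9) clamp (142, [485.1, 170.2, 113.8], [484.2, 170.5], [15.8, 49.1], 75.7)
shift mm [85.1 -0.2 15.1] frac [ 0.2838 -0.0008  0.0504] turn rad [ 0.0069  0.0022 -1.3342] frac [ 0.0011  0.0004 -0.2123] max turn rows 10.673841921587115
w2 clamp (953, [486.2, 173.5, 113.7], [486.2, 173.8], [14.5, 49.0], 71.8)
```

Head top is at 115.5 mm, so the pin is fully home. The clamp bar's centre is (486.2,174.0) and its thin axis is at 71.6°.

Emit:
play_rows:
  plan:
    - [[0.094,0.001,0],[0.001,0,0],-0.1]
    - [[0.094,0,0],[0,0,0],-0.1]
    - [[0.094,0,0],[0,0,0],-0.1]
    - [[0,0,0],[0,0,-0.0192],-0.1]
    - [[0,0,0],[0,0,-0.0192],-0.1]
    - [[0,0,0],[0,0,-0.0192],-0.1]
    - [[0,0,0],[0,0,-0.0192],-0.1]
    - [[0,0,0],[0,0,-0.0192],-0.1]
    - [[0,0,0],[0,0,-0.0192],-0.1]
    - [[0,0,0],[0,0,-0.0192],-0.1]
    - [[0,0,0],[0,0,-0.0192],-0.1]
    - [[0,0,0],[0,0,-0.0192],-0.1]

```text
t: 16.5
tool_pos: [483.8, 173.4, 211.2]
ee_rot: [-0.856, -3.014, 0.003]
contact_force: [-0.5, -0.5, -0.3]
width: 49.8
grip_force: 0.0
```

Emit:
play_rows:
  plan:
    - [[0,0,0],[0,0,-0.0192],-0.1]
    - [[0,0,0],[0,0,-0.0192],-0.1]
    - [[0,0,0],[0,0,0],-0.1]
    - [[0,0,0],[0,0,0],-0.1]

```text
t: 16.83
tool_pos: [484.1, 173.5, 211.9]
ee_rot: [-0.501, -3.094, 0.001]
contact_force: [-0.5, 0.3, 0.6]
width: 50.0
grip_force: 0.0
```

```bash
python3 - <<'E'
from h import *
from cell import *
s=observe();print(s['tool_pos'],s['q'].round(2))
plan(s['tool_pos'],s['ee_rot'],[486.2,174,88],[np.cos(1.2497),np.sin(1.2497)])
E
```

```text
[484.06889483 173.51530336 211.88590776] [ 0.32  0.23  1.7   0.    1.22 -0.93]
shift mm [ -2.7   1.3 123.9] frac [-0.0091  0.0044  0.4129] turn rad [-0.0015 -0.007  -0.    ] frac [-0.0002 -0.0011 -0.    ] max turn rows 0.05695367052159674
```

Emit:
play_rows:
  plan:
    - [[-0.0065,0.0044,0.1],[0,-0.001,0],-0.1]
    - [[0,0,0.1],[0,0,0],-0.1]
    - [[0,0,0.11],[0,0,0],-0.1]
    - [[0,0,0.1],[0,0,0],-0.1]
    - [[0,0,0],[0,0,0],1]
    - [[0,0,0],[0,0,0],1]
    - [[0,0,0],[0,0,0],1]
    - [[0,0,0],[0,0,0],1]
    - [[0,0,0],[0,0,0],1]
    - [[0,0,0],[0,0,0],1]
    - [[0,0,0],[0,0,0],1]
    - [[0,0,0],[0,0,0],1]
  grip_force: 20

```text
t: 17.83
tool_pos: [487.8, 174.1, 92.0]
ee_rot: [0.497, 3.098, 0.0]
contact_force: [-0.3, -2.6, 6.0]
width: 14.2
grip_force: 20.0
```

Emit:
play_rows:
  plan:
    - [[0,0,0],[0,0,0],1]
    - [[0,0,0],[0,0,0],1]
    - [[0,0,0],[0,0,0.005],1]
    - [[0,0,0],[0,0,0.01],1]
    - [[0,0,0],[0,0,0.01],1]

```text
t: 18.25
tool_pos: [487.8, 173.8, 92.0]
ee_rot: [0.742, 3.048, -0.0]
contact_force: [-1.4, -2.9, 7.6]
width: 13.9
grip_force: 20.0
```

Emit:
play_rows:
  plan:
    - [[0,0,0],[0,0,0.012],1]
    - [[0,0,0],[0,0,0.012],1]
    - [[0,0,0],[0,0,0.012],1]
    - [[0,0,0],[0,0,0.012],1]
    - [[0,0,0],[0,0,0.012],1]
    - [[0,0,0],[0,0,0.012],1]
    - [[0,0,0],[0,0,0.012],1]
    - [[0,0,0],[0,0,0.012],1]
    - [[0,0,0],[0,0,0.012],1]
    - [[0,0,0],[0,0,0.012],1]
    - [[0,0,0],[0,0,0],1]

```text
t: 19.17
tool_pos: [487.1, 173.1, 91.9]
ee_rot: [1.812, 2.562, -0.001]
contact_force: [-1.4, -5.8, 8.6]
width: 13.9
grip_force: 20.0
```

```bash
cat > a.py <<'E'
from h import *
from cell import *
s=observe();y=R.from_rotvec(s['ee_rot']).as_matrix()[:,1];a=np.degrees(np.arctan2(y[1],y[0]));print('tool y deg',a,'turned rad',np.radians(71.6-a),'F',s['contact_force'].round(1),'M',s['moment'].round(2),s['width'])
E
python3 a.py
```

```text
tool y deg 19.470553666462262 turned rad 0.9098304757619194 F [-1.4 -5.8  8.6] M [-1.18  0.41 -0.11] 13.871328325430568
```

Emit:
play_rows:
  plan:
    - [[0,0,0],[0,0,0.01],1]
    - [[0,0,0],[0,0,0.01],1]
    - [[0,0,0],[0,0,0.01],1]
    - [[0,0,0],[0,0,0.01],1]
    - [[0,0,0],[0,0,0.008],1]
    - [[0,0,0],[0,0,0],1]

```text
t: 19.67
tool_pos: [486.8, 173.0, 92.0]
ee_rot: [2.175, 2.262, -0.001]
contact_force: [-1.8, -5.7, 8.3]
width: 14.4
grip_force: 20.0
```

```bash
python3 a.py
```

```text
tool y deg 2.24068187708123 turned rad 1.2105484681831056 F [-1.8 -5.7  8.3] M [-1.25  0.48 -0.06] 14.369866891666138
```

Emit:
play_rows:
  plan:
    - [[0,0,0],[0,0,0.006],1]
    - [[0,0,0],[0,0,0.006],1]
    - [[0,0,0],[0,0,0],1]

```text
t: 19.92
tool_pos: [486.0, 173.1, 91.9]
ee_rot: [2.258, 2.181, -0.003]
contact_force: [-4.3, -5.1, 10.3]
width: 13.5
grip_force: 20.0
```

```bash
python3 a.py
```

```text
tool y deg -1.9689422029464594 turned rad 1.284020268650826 F [-4.3 -5.1 10.3] M [-1.03  0.82  0.4 ] 13.519863260302577
```

Emit:
play_rows:
  plan:
    - [[0,0,0],[0,0,0.006],1]
    - [[0,0,0],[0,0,0],1]

```text
t: 20.08
tool_pos: [486.0, 173.2, 91.9]
ee_rot: [2.297, 2.139, -0.003]
contact_force: [-5.4, -4.4, 9.7]
width: 14.9
grip_force: 20.4
```

```bash
python3 a.py
```

```text
tool y deg -4.074228665352605 turned rad 1.320764449117477 F [-5.4 -4.4  9.7] M [-0.92  0.84  0.64] 14.905292757706142
```

Emit:
play_rows:
  plan:
    - [[0,0,0],[0,0,-0.003],1]
    - [[0,0,0],[0,0,0],0]
    - [[0,0,0],[0,0,0],0]
    - [[0,0,0],[0,0,0],0]
    - [[0,0,0],[0,0,0],0]
    - [[0,0,-0.05],[0,0,0],0]
    - [[0,0,-0.12],[0,0,0],0]
    - [[0,0,-0.12],[0,0,0],0]
    - [[-0.1,0,-0.08],[0,0,0],0]
    - [[-0.12,0,0],[0,0,0],0]
    - [[0,0,0],[0,0,0],0]
    - [[0,0,0],[0,0,0],0]

```text
t: 21.08
tool_pos: [483.2, 107.5, 201.6]
ee_rot: [2.283, 2.156, 0.003]
contact_force: [-0.9, -0.1, -0.2]
width: 45.5
grip_force: 0.0
```

```bash
python3 - <<'E'
from look import *
s,fr=look('7')
a=fr['wrist'];b=cv2.resize(fr['side'][120:440,150:470],(480,480))
cv2.imwrite('pics/end.png',cv2.resize(np.hstack([a,b]),(800,342))[:,:,::-1])
E
```

```text
21.0833 [483.22654994 107.52740755 201.62437404] 45.51797247808814 [ 0.2   0.2   1.76 -0.    1.18  0.25]
wrist redtop 257.4 (769, [477.8, 91.2, 115.4], [477.5, 90.0], [24.2, 21.9], 86.9) clamp (1200, [485.9, 174.4, 113.9], [485.8, 173.9], [48.4, 14.0], 88.5)
scene redtop 118.2 (132, [479.9, 93.0, 115.7], [478.7, 92.2], [24.1, 22.9], 82.8) clamp (197, [487.0, 177.4, 114.2], [485.3, 176.2], [50.4, 17.1], 89.2)
side redtop 117.9 (127, [474.8, 86.2, 115.5], [475.9, 87.1], [25.2, 23.1], 83.8) clamp (122, [482.9, 170.0, 114.0], [483.4, 170.8], [49.3, 12.7], 86.6)
```

View pics/end.png

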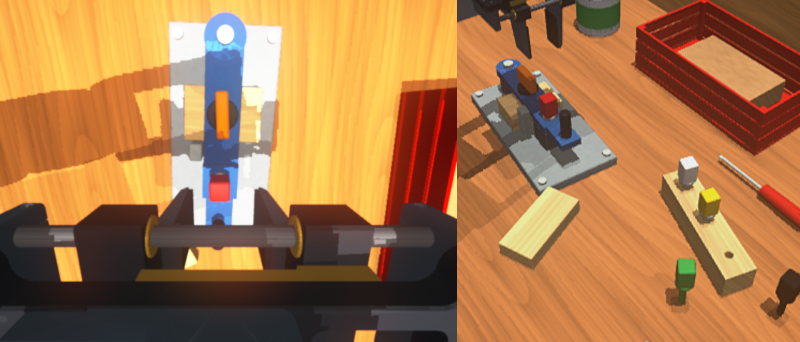

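The final picture shows the gate shut, the red pin seated (head top 115.5 mm) and the bar along the gate at about 1.5 rad. The yellow and white pins are still in the rack, and the gripper touches nothing.

```bash
python3 -c "
from cell import *
print(finish_job())"
```

```text
the job is handed in; nothing more can be done
None
```

The job is handed in after about 21 s: the gate is shut against its stop, the red pin is fully home, and the clamp bar was then turned clockwise to its stop at about 1.5 rad. The yellow and white pins are still in the rack.

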